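# Load a filter hanger into a guarded storage rail

## Robot

A 7-joint arm with a two-finger parallel gripper is mounted at the origin on a cart in front of the work surface, level with it; the furniture and walls round the work are solid. World frame = base frame: x ahead of the robot, y to its left, z up, the work surface at z = 0. Lengths are in mm, angles in rad, forces in N, time in s.
With the tool pointing down it reaches from about 350 to 900 mm from the base axis. Payload 7.2 kg.
Tool frame: the origin (TCP) lies on the mounting face of the last link; the fingertips stand 173 mm ahead of it and the grasp point (between the pads) lies 155 mm ahead of it (env.tips_ahead is the distance from the TCP to the fingertips, in mm); z points along the fingers, y is the direction in which the jaws open and shut (so a half turn about z gives the same grasp; the last joint's range is limited). The gripper opens to 85 mm and grips with 20 to 120 N. Pads are 22 mm wide; open, the fingers measure 114 mm over their backs; the gripper's body (76 mm by 85 mm) begins 54 mm behind the grasp point. The pads swing forward as they close: fully open they stand 13 mm farther back than shut.
Start: joints at [-1.417, 0.411, -0.013, 1.596, 0.006, 1.134, -0.082], TCP at [137.5, 609.685, 404.697] pointing down, gripper open.
Joint ranges: [-2.95, 2.95], [-0.29, 1.99], [-1.47, 1.44], [0.14, 2.54], [-1.03, 4.17], [0.13, 1.85], [-2.86, 2.86]. Speed limits (rad/s): [2.39, 2.39, 3.01, 3.01, 3.14, 3.14, 3.14].

## Interface

Orientations are given as a 3x3 rotation matrix whose columns are the frame's x, y, z axes.
In Python, from station import env gives the robot as it stands. Calls block until the motion is done:
- env.move_ptp(position, orientation): joint-space move of the TCP to a pose.
- env.move_linear(position, orientation=None, speed=150): straight line of the TCP; orientation=None keeps the orientation; speed is the mean speed in mm/s.
- env.move_joints(angles): joint-space move.
- env.grip(opening, squeeze=None): finger opening in mm; squeeze is the grip in N (None keeps the last); returns when the fingers have stopped.
- env.hold(seconds).
- env.inverse_kinematics(position, orientation): joint angles nearest the present ones, or None.
- env.sense(): the state.
- env.capture(name): name is "side" or "top"; returns a dict with "color" (480x640x3 uint8, red, green, blue), "intrinsics" (3x3 intrinsics, pixels), "T" (4x4, takes a point from camera to world coordinates). Camera axes: x right, y down, z forward; pixel columns grow to the right and rows downward; lengths in mm; the calibration is good to about 2 mm. A picture is of the moment at which its call begins. There is no depth.
A pose or a line that the arm cannot do raises env.MotionError and nothing moves.
- env.hand_in(): hands the job in, once; it reports no verdict.
The state is a dict: "clock": time; "joint_pos": joint angles; "qvel": joint speeds; "joint_efforts": joint torques, N m; "eef_pos": TCP position; "ee_rot": TCP orientation; "ft_force": force on the tool from outside, world axes, zero at the start; "wrist_torque": the same for the moment, N m; "grip_width": finger opening in mm.
Only numpy, scipy, OpenCV 4.12 (cv2) and the standard library are available. Lean on these libraries where they do the work, as an engineer would, in place of code of your own. Each camera call takes 0.05 s, during which the arm holds its last target. There are 200 camera calls.

## Task

Hold the filter hanger by its blue tab, feed its rollers into the rail's open end and let go of it hanging just inside. Then, with the push stick behind it, push it along through the low opening under the amber guard until the hidden buffer, which yields a few millimetres, is pressed firmly home, without ramming and with no finger on the hanger in there. Draw the stick out and lay it down flat on the desk without letting it fall; do not disturb the coverslip box, culture dish and lens case that stand by.

Things in the scene. Friction and masses are not known exactly. Their poses are not given: they have to be found in the camera images.
- hanger: Loose filter hanger, 0.12 kg, standing upright on the desk. Black block 32 x 32 x 58 mm high with a round green window on both y faces; blue grip tab on its -x face; steel neck and roller head on top, 80 mm high in all. Origin: centre of the block's underside; z up. In the rail it hangs with its axes along those of storage_rail, its origin at x = 0, z = 80 mm there.
- hanger_tab (a point): Grip point in the blue tab, 55 mm in front (-x) of the hanger's origin and 32 mm above it; axes as the hanger. The tab is 12 mm thick in y, 24 mm high (z 20 to 44 mm over the block's underside) and runs from 16 to 66 mm in front of the origin.
- hanger_head (a point): Middle of the underside of the roller head, 70 mm above the hanger's origin. Two white easy-running rollers (friction about 0.1) with round ends, each 28 mm long in x, 10 mm diameter, axes 20 mm to either side in y (head: 28 x 50 x 10 mm high). Neck below: 9 mm wide in x, 19 mm long in y, 12 mm high.
- storage_rail: Fixed aluminium rail on two dark posts behind it (x 26 to 42 mm) and a base plate (x 12 to 62 mm); pose varies. Origin on the desk straight below the rail's open end; +y points into the rail, -x is its front, where the tab must point. The channel runs from y = 0 to its closed end at y = 199 mm; outside x -20.5 to 20.5, z 146 to 168 mm, mouth flared at the sides.
- rail_mouth (a point): Middle of the rail's open end at the height where the rollers run, 150 mm over the desk; axes as the rail. Inside 31 mm wide, 13 mm high above this point. Floor: two lips 4 mm thick, a 12 mm slot between them for the neck. An amber dust cover 35 mm above, to 36 mm in front of the rail's middle, bars an upright gripper from the tab: lean it back towards -x by 30 to 40 deg.
- guard_opening (a point): Rail middle, roller height, where the amber guard begins, 105 mm in from the mouth; it ends at 208 mm. Front wall 80 mm before the rail's middle, lower edge 84 mm over the desk, sloping roof. Its opening towards the mouth is free below 141 mm over the desk (146 under the rail itself); block, tab and stick pass, a gripper does not. Open below.
- buffer (a joint): Travel of the red buffer pad in the channel inside the guard: 0 untouched, 0.006 m fully in. It slides with a friction of about 4 N, stays where pushed and then stops firm. Its place differs each time: with the pad fully in, the hanger's origin is somewhere between 135 and 155 mm from the mouth.
- push_stick: Loose wooden push stick, 0.06 kg, flat on the desk, yaw varies. Origin: underside, below the middle of the yellow handle; +x along the stick to its tip, z up. Bar 12 x 12 mm from x = -18 to 200 mm; handle block 36 mm long in x, 16 mm thick in y, its top 40 mm over the underside (grip across y at about 28 mm).
- stick_tip (a point): Middle of the flat black tip face of the push stick, 200 mm from its origin along +x, 6 mm above its underside. It pushes best on the upper half of the hanger block's rear (-y) face, about 125 mm over the desk, which keeps the hanger from tipping and jamming.
- coverslip_box: Bystander: small white coverslip box with a blue lid, 30 x 30 x 16 mm, origin at centre of underside.
- culture_dish: Bystander: round clear culture dish with lid, 62 mm diameter, 14 mm high, origin at centre of underside.
- lens_case: Bystander: white round lens case with black screw lid, 45 mm diameter, 66 mm high, origin at centre of underside.
Mind the look-alikes: they are no part of the job. There is more than one size of the hanger; the job needs the smaller.

How it is judged (in metres and radians):
On the way, in this order (a step that is already met when the one before it is completed fails the run):
1. the hanger hangs in the rail with its whole head just inside the mouth, and the fingers have let go of it (y of hanger in the frame of storage_rail between 0.024 and 0.095 m and z of hanger in the frame of storage_rail between 0.077 and 0.084 m and x of hanger in the frame of storage_rail between -0.006 and 0.006 m and contact force between the fingers and hanger below 0.1 N), for 0.2 s.
2. the push stick is pushing the hanger under the guard (y of hanger in the frame of storage_rail above 0.11 m and contact force between push_stick and hanger above 0.2 N), for 0.1 s.
At the end, for the whole second after the job is handed in: The buffer is pressed in by at least 4.5 of its 6 mm; the hanger hangs upright in the rail (within 0.2 rad; its origin 77 to 84 mm above the desk), deeper than 125 mm in the rail, at rest; the push stick lies flat and upright on the desk (origin below 8 mm, within 0.2 rad), at rest (value of joint buffer above 0.0045 m and y of hanger in the frame of storage_rail above 0.125 m and z of hanger in the frame of storage_rail between 0.077 and 0.084 m and angle between each of hanger, push_stick's own z axis and vertical below 0.2 rad and linear speed of each of hanger, push_stick below 0.02 m/s and height (world z) of push_stick below 0.008 m); the robot touches nothing.
It fails at once if the fingers touch the hanger once it is under the guard (deeper than 110 mm) (y of hanger in the frame of storage_rail above 0.11 m and z of hanger in the frame of storage_rail above 0.07 m and contact force between the fingers and hanger above 0.3 N).
It fails at once if the stick rams the hanger with more than 40 N (contact force between push_stick and hanger above 40 N).
It fails at once if the stick is let fall from more than 40 mm (height (world z) of push_stick above 0.04 m and contact force between push_stick and anything else below 0.01 N).
It fails at once if the coverslip box, the culture dish or the lens case is moved more than 20 mm (distance of any of coverslip_box, culture_dish, lens_case from where it was at the start of the episode above 0.02 m).
It also fails if it takes over 72 s, if anything falls off the work surface, if the arm or the gripper's body presses on something with over 40 N, if the wrist force passes 120 N, or if a joint passes its speed limit or range.

## Working session

There is one attempt and no reset: what is moved stays moved. The work goes in short steps, each a Python script; the robot and the scene stay as the last script left them, time stands still between calls to the robot, and variables do not carry over. Pictures are saved under pics/ and viewed, about 8 in all and at most 12, crops included, and the job is handed in when it is done.

```bash
ls; mkdir -p pics; python3 - <<'E'
from station import env
import cv2, numpy as np
for n in ("top","side"):
    c=env.capture(n); cv2.imwrite(f"pics/{n}0.png",c["color"][:,:,::-1]); print(n,c["intrinsics"].round(1).tolist(),c["T"].round(3).tolist())
s=env.sense(); print(s["clock"],s["ee_rot"],s["ft_force"])
E
```

```text
pics
top [[561.3, 0.0, 327.3], [0.0, 561.3, 239.3], [0.0, 0.0, 1.0]] [[0.017, -0.994, 0.11, 379.223], [-1.0, -0.017, 0.004, -140.603], [-0.002, -0.11, -0.994, 1337.609], [0.0, 0.0, 0.0, 1.0]]
side [[466.8, 0.0, 318.9], [0.0, 466.8, 242.8], [0.0, 0.0, 1.0]] [[0.999, 0.001, -0.033, 565.309], [0.026, -0.624, 0.781, -858.109], [-0.02, -0.782, -0.623, 687.051], [0.0, 0.0, 0.0, 1.0]]
0.1 [[-9.75502765e-01  2.19987050e-01 -2.31219874e-04]
 [ 2.19987155e-01  9.75501738e-01 -1.41792122e-03]
 [-8.63689175e-05 -1.43405147e-03 -9.99998968e-01]] [0.87496794 0.09103118 0.19796763]
```

View pics/top0.png

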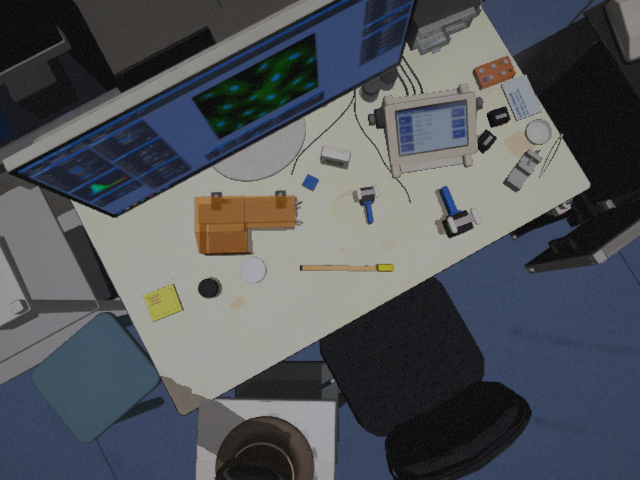

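View pics/side0.png

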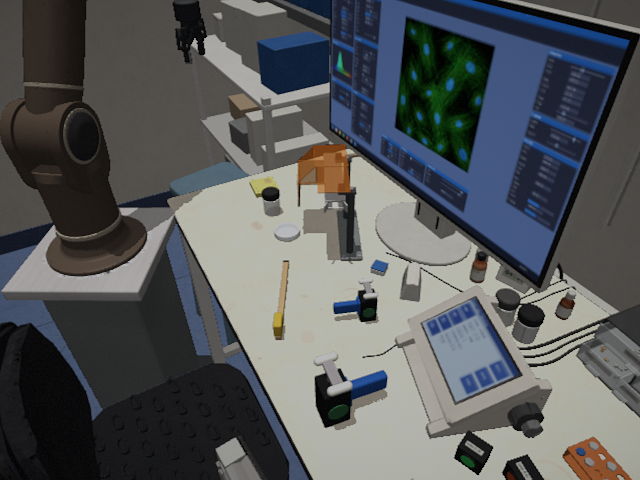

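```bash
cat > h.py <<'E'
import numpy as np, cv2
from station import env
def proj(c,p):
    T=np.linalg.inv(c["T"]); p=np.atleast_2d(p)@T[:3,:3].T+T[:3,3]; q=p@c["intrinsics"].T; return q[:,:2]/q[:,2:]
def ray(c,uv):
    d=c["T"][:3,:3]@np.linalg.inv(c["intrinsics"])@np.array([uv[0],uv[1],1.]); return c["T"][:3,3],d/np.linalg.norm(d)
def onz(c,uv,z):
    o,d=ray(c,uv); return o+d*(z-o[2])/d[2]
def cross(c1,u1,c2,u2):
    o1,d1=ray(c1,u1);o2,d2=ray(c2,u2)
    s=np.linalg.lstsq(np.c_[d1,-d2],o2-o1,rcond=None)[0]; a=o1+s[0]*d1;b=o2+s[1]*d2
    return (a+b)/2,np.linalg.norm(a-b)
def mask(c,roi,lo,hi):
    x0,y0,x1,y1=roi; m=np.zeros(c["color"].shape[:2],np.uint8)
    hsv=cv2.cvtColor(c["color"],cv2.COLOR_RGB2HSV); m[y0:y1,x0:x1]=cv2.inRange(hsv,lo,hi)[y0:y1,x0:x1]
    n,l,st,ce=cv2.connectedComponentsWithStats(m); k=1+np.argmax(st[1:,4]); mm=np.uint8(l==k)
    r=cv2.minAreaRect(cv2.findNonZero(mm)); return ce[k],st[k],r,mm
def crop(c,roi,k,f=cv2.INTER_CUBIC):
    x0,y0,x1,y1=roi; return cv2.resize(c["color"][y0:y1,x0:x1,::-1],None,fx=k,fy=k,interpolation=f)
def tile(name,*ims):
    H=max(i.shape[0] for i in ims); cv2.imwrite(name,np.hstack([cv2.copyMakeBorder(i,0,H-i.shape[0],0,0,0) for i in ims]))
E
python3 - <<'E'
from h import *
t=env.capture("top");s=env.capture("side")
tile("pics/rail.png",crop(t,(186,180,306,260),4),crop(s,(288,135,366,265),4))
tile("pics/hang.png",crop(t,(290,175,406,280),4),crop(s,(322,270,384,325),5))
B=((100,120,40),(125,255,255));Y=((20,120,60),(32,255,255));K=((0,0,0),(180,255,60))
for n,c,r in (("top",t,(340,180,390,230)),("side",s,(325,290,362,320))):
    ce,st,rr,m=mask(c,r,*B); print(n,"tab",ce,st,rr, onz(c,ce,44 if n=="top" else 32))
ce,st,rr,m=mask(t,(372,255,400,280),*Y); print("handle",ce,st,rr,onz(t,ce,40)); h=ce
ce,st,rr,m=mask(s,(262,305,295,345),*Y); print("handle side",ce,st,onz(s,ce,25), cross(t,h,s,ce))
for nm,c,r,z in (("tip",t,(294,260,310,276),6),("case",t,(190,270,225,305),66)):
    ce,st,rr,m=mask(c,r,*K); print(nm,ce,st,onz(c,ce,z))
print("dish",onz(t,(253,270),14),"box",onz(t,(310,183),16),"mouth?",onz(t,(297,212),150))
E
```

```text
top tab [368.56779661 210.57627119] [363 200  10  23 118] ((367.5689697265625, 211.1724090576172), (22.0207576751709, 8.162361145019531), 86.633544921875) [ 591.24178575 -230.69153838   44.        ]
side tab [347.51960784 306.2745098 ] [334 296  27  19 306] ((347.0, 305.0), (18.0, 26.0), 90.0) [ 590.92010666 -232.44075904   32.        ]
handle [384.64150943 267.10377358] [377 264  16   7 106] ((384.5, 267.0), (6.0, 15.0), 90.0) [ 460.23187567 -269.32902783   40.        ]
handle side [277.81725888 323.66497462] [273 312  10  24 197] [ 459.80759972 -271.34016773   25.        ] (array([ 460.47574896, -270.99096977,   24.81255733]), np.float64(1.4412606731279651))
tip [300.5 267.5] [300 266   2   4   8] [458.02277262 -73.01973995   6.        ]
case [208.30744337 287.78640777] [198 279  21  19 309] [405.09881825 131.14855884  66.        ]
dish [449.74742097  38.49098943  14.        ] box [660.32614362 -91.76078682  16.        ] mouth? [568.21550672 -70.18033926 150.        ]
```

View pics/rail.png

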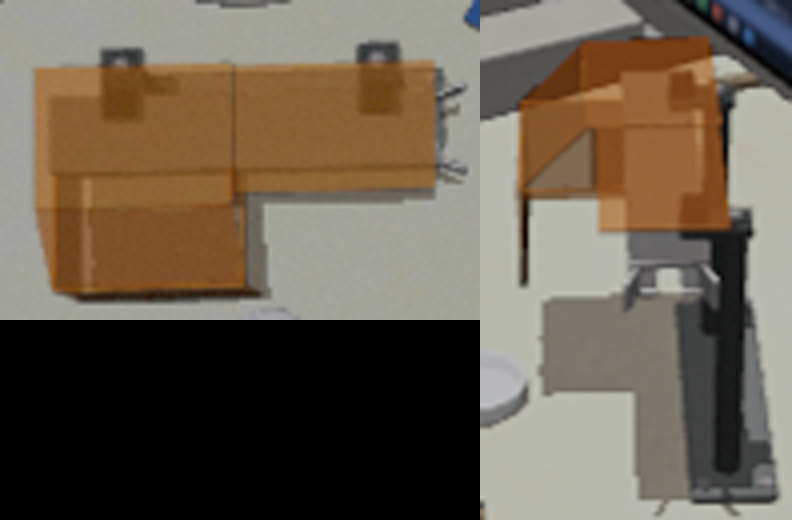

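View pics/hang.png

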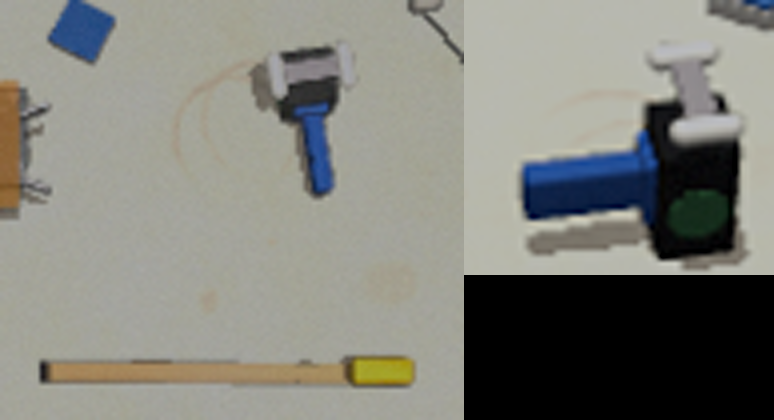

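```bash
cat >> h.py <<'E'
def tool(psi,lean,sgn=1):
    "fingers along the (psi) heading leaned by lean; jaws across it"
    y=sgn*np.array([-np.sin(psi),np.cos(psi),0]); z=np.array([np.sin(lean)*np.cos(psi),np.sin(lean)*np.sin(psi),-np.cos(lean)])
    return np.c_[np.cross(y,z),y,z]
def tcp(p,R,ahead=155): return np.asarray(p,float)-ahead*R[:,2]
E
python3 - <<'E'
from h import *
t=env.capture("top");s=env.capture("side")
f=lambda u,v,x0,y0,k:(x0+(u+.5)/k-.5,y0+(v+.5)/k-.5)
r1=onz(t,f(276,75,290,175,4),80);r2=onz(t,f(346,63,290,175,4),80);hd=(r1+r2)/2
a=onz(t,f(312,108,290,175,4),44);b=onz(t,f(322,192,290,175,4),44);tab=onz(t,(368.57,210.58),44)
print("rollers",r1,r2,np.linalg.norm(r1-r2),"head",hd,"yaw rollers",np.arctan2(*(-(r1-r2)[:2]*[1,-1])))
print("tab ends",a,b,np.linalg.norm(a-b),"yaw",np.arctan2(*(a-b)[1::-1]),"tab-head",np.linalg.norm((hd-tab)[:2]),np.arctan2(*(hd-tab)[1::-1]))
# side: rollers
q=[f(u,v,322-464/5,270,5) for u,v in ((682,57),(706,130))]
print("side rollers z75",onz(s,q[0],75),onz(s,q[1],75))
g=t["color"].astype(int)
for u0,u1 in ((195,215),(252,270),(272,292)):
    print("top cols",u0,u1); print(" ".join(f"{v}:{g[v,u0:u1,0].mean():.0f}/{g[v,u0:u1,2].mean():.0f}" for v in range(192,232)))
g=s["color"].astype(int)
for v0,v1 in ((193,197),(199,201),(203,205),(207,209)):
    print("side rows",v0,v1); print(" ".join(f"{u}:{g[v0:v1,u].mean():.0f}" for u in range(318,356)))
# desk base plate in side
for u,v in ((692,498),(776,496),(677,303),(748,300)): print("base",onz(s,f(u,v,288-480/4,135,4),5))
for u,v in ((462,90),(466,172),(437,95),(437,170)): print("top flare",onz(t,f(u,v,186,180,4),158))
for u,v in ((628,305),(714,305),(628,232),(712,232),(640,265),(705,265)): print("side flare x at z157", onz(s,f(u,v,288-480/4,135,4),157))
E
```

```text
rollers [ 624.55235826 -205.21716588   80.        ] [ 632.14976159 -244.95991202   80.        ] 40.462407338746125 head [ 628.35105992 -225.08853895   80.        ] yaw rollers 0.18888565985187966
tab ends [ 612.36132625 -228.29921544   44.        ] [ 562.94365788 -234.56843011   44.        ] 49.81374308410726 yaw 0.126187735554202 tab-head 37.539271696532026 0.14995733499068645
side rollers z75 [ 624.25807601 -207.38942815   75.        ] [ 631.0546292  -246.35145033   75.        ]
top cols 195 215
192:151/145 193:143/137 194:144/139 195:144/137 196:142/114 197:155/67 198:156/66 199:155/66 200:155/65 201:156/66 202:154/66 203:152/62 204:140/51 205:137/48 206:137/49 207:137/49 208:137/49 209:138/50 210:141/52 211:142/54 212:142/54 213:143/55 214:142/55 215:142/54 216:143/55 217:142/54 218:142/54 219:142/55 220:142/54 221:142/55 222:139/52 223:129/41 224:138/48 225:146/54 226:145/53 227:145/53 228:145/53 229:146/54 230:146/54 231:142/50
top cols 252 270
192:163/154 193:163/154 194:164/155 195:163/143 196:162/81 197:153/65 198:139/54 199:140/56 200:141/56 201:139/55 202:137/53 203:139/53
[... 2058 characters left out ...]
85606 -60.0250379    5.        ]
base [572.03413825 130.12260735   5.        ]
base [617.57062373 133.38587182   5.        ]
top flare [588.36471391 -78.95211141 158.        ]
top flare [544.32712708 -82.05329738 158.        ]
top flare [585.44407765 -65.700946   158.        ]
top flare [545.13910541 -66.64614497 158.        ]
side flare x at z157 [546.14793905 -91.79815772 157.        ]
side flare x at z157 [588.90910945 -91.90568289 157.        ]
side flare x at z157 [545.03161611 -24.43860677 157.        ]
side flare x at z157 [589.16387932 -24.66062283 157.        ]
side flare x at z157 [551.70733776 -55.83412795 157.        ]
side flare x at z157 [585.00216803 -55.96260817 157.        ]
```

```bash
cat >> h.py <<'E'
ry=0.038; M=np.array([566.8,-66,0.]); Rr=np.array([[np.cos(ry),-np.sin(ry),0],[np.sin(ry),np.cos(ry),0],[0,0,1]])
L=np.radians(35)
def rail(p): return M+Rr@np.asarray(p,float)
E
python3 - <<'E'
from h import *
psi=0.14; Rg=tool(psi,L); g=np.array([574,-233.2,32]); Rt=tool(ry,L)
P=[("pre",tcp(g,Rg,265),Rg),("g",tcp(g,Rg),Rg),("lift",tcp(g+[-20,0,80],Rg),Rg),("mouth",tcp(rail([-55,-75,113.5]),Rt),Rt),("in",tcp(rail([-55,40,113.5]),Rt),Rt),("out",tcp(rail([-55,40,113.5]),Rt,255),Rt)]
for n,p,R in P: print(n,p.round(0),np.round(env.inverse_kinematics(p,R),2))
env.move_linear([90,400,420],speed=250)
env.move_ptp([420,-215,400],tool(psi,0.2))
env.move_ptp(P[0][1],Rg)
print(env.sense()["clock"],env.sense()["ft_force"])
tile("pics/pre.png",crop(env.capture("top"),(290,160,420,290),3),crop(env.capture("side"),(270,230,400,360),3))
E
```

```text
pre [ 423. -254.  249.] [ 1.42  0.59 -1.05  2.2   0.79  0.17  1.54]
g [ 486. -246.  159.] [ 1.11  0.75 -0.8   2.14  2.12  0.13  0.21]
lift [ 466. -246.  239.] [ 1.34  0.68 -1.07  2.14  1.16  0.24  1.16]
mouth [ 426. -146.  240.] [ 0.98  0.41 -0.79  2.35  2.41  0.13 -0.45]
in [421. -31. 240.] [ 0.67  0.36 -0.81  2.43  2.18  0.3  -0.53]Traceback (most recent call last):
  File "<stdin>", line 4, in <module>
    return _wrapfunc(a, 'round', decimals=decimals, out=out)
    return _wrapit(obj, method, *args, **kwds)
    result = getattr(arr, method)(*args, **kwds)
TypeError: unsupported operand type(s) for *: 'NoneType' and 'float'
```

```bash
python3 - <<'E'
from h import *
env.move_linear([90,400,420],speed=250)
env.move_ptp([420,-215,380],tool(0.14,0.3))
print(env.sense()["clock"],np.round(env.sense()["joint_pos"],2))
psi=0.14;g=np.array([574,-233.2,32])
for lean in (30,35):
  l=np.radians(lean)
  for sg in (1,-1):
    Rg=tool(psi,l,sg); Rt=tool(ry,l,sg)
    P=[("pre",tcp(g,Rg,235),Rg),("g",tcp(g,Rg),Rg),("lift",tcp(g+[0,0,90],Rg),Rg),("mouth",tcp(rail([-55,-75,113.5]),Rt),Rt),("in",tcp(rail([-55,40,113.5]),Rt),Rt),("out",tcp(rail([-55,40,113.5]),Rt,205),Rt)]
    for n,p,R in P:
        q=env.inverse_kinematics(p,R); print(lean,sg,n,p.round(0),None if q is None else np.round(q,2))
E
```

```text
3.8417 [ 0.82  0.14 -0.43  2.06 -0.15  0.7   2.22]
30 1 pre [ 458. -250.  236.] [ 0.99  0.48 -0.58  2.15 -0.31  0.17  2.52]
30 1 g [ 497. -244.  166.] [ 1.11  0.76 -0.85  2.09  1.39  0.23  0.92]
30 1 lift [ 497. -244.  256.] [ 0.89  0.46 -0.53  2.07 -0.25  0.23  2.4 ]
30 1 mouth [ 437. -146.  248.] [ 1.01  0.43 -0.87  2.29  1.29  0.17  0.65]
30 1 in [433. -31. 248.] [ 0.98  0.55 -1.23  2.35  1.61  0.52  0.11]
30 1 out [408. -32. 291.] [ 0.54  0.16 -0.61  2.39  0.75  0.14  0.84]
30 -1 pre [ 458. -250.  236.] [ 0.68  0.42 -0.21  2.17 -1.02  0.26  0.04]
30 -1 g [ 497. -244.  166.] [ 1.11  0.76 -0.85  2.09  1.39  0.23 -2.22]
30 -1 lift [ 497. -244.  256.] [ 0.47  0.41 -0.01  2.1  -0.98  0.34 -0.08]
30 -1 mouth [ 437. -146.  248.] [ 1.01  0.43 -0.87  2.29  1.29  0.17 -2.49]
30 -1 in [433. -31. 248.] None
30 -1 out [408. -32. 291.] [ 0.54  0.16 -0.61  2.39  0.75  0.14 -2.3 ]
35 1 pre [ 441. -252.  225.] [ 1.39  0.7  -1.08  2.19  1.29  0.22  1.07]
35 1 g [ 486. -246.  159.] [ 1.38  1.06 -1.24  2.12  1.75  0.54  0.78]
35 1 lift [ 486. -246.  249.] [ 1.3   0.67 -1.06  2.1   1.06  0.26  1.24]
35 1 mouth [ 426. -146.  240.] [ 1.29  0.62 -1.21  2.34  1.81  0.38  0.24]
35 1 in [421. -31. 240.] [ 0.98  0.56 -1.22  2.41  1.9   0.53 -0.17]
35 1 out [393. -33. 281.] [ 1.05  0.3  -1.19  2.44  1.74  0.28 -0.08]
35 -1 pre [ 441. -252.  225.] [ 1.39  0.7  -1.08  2.19  1.29  0.22 -2.07]
35 -1 g [ 486. -246.  159.] [ 0.85  0.64 -0.45  2.15  4.02  0.14  1.36]
35 -1 lift [ 486. -246.  249.] [ 1.3   0.67 -1.06  2.1   1.06  0.26 -1.9 ]
35 -1 mouth [ 426. -146.  240.] [ 0.98  0.41 -0.79  2.35  2.41  0.13  2.69]
35 -1 in [421. -31. 240.] [ 0.71  0.38 -0.85  2.43  2.14  0.32  2.66]
35 -1 out [393. -33. 281.] [ 0.69  0.18 -0.77  2.46  2.01  0.13  2.75]
```

```bash
python3 - <<'E'
from h import *
psi=0.14;g=np.array([574,-233.2,32]);Rg=tool(psi,L)
env.move_joints([1.39,.70,-1.08,2.19,1.29,.22,1.07]); env.move_ptp(tcp(g,Rg,235),Rg)
print(env.sense()["clock"],env.sense()["eef_pos"],np.round(env.sense()["joint_pos"],2))
q=env.inverse_kinematics(tcp(g,Rg),Rg); print(np.round(q,2))
tile("pics/pre.png",crop(env.capture("top"),(290,160,420,290),3),crop(env.capture("side"),(270,230,400,360),3))
E
```

```text
5.3833 [ 440.76743632 -252.2018627   224.85687962] [ 1.39  0.7  -1.08  2.19  1.29  0.22  1.07]
[ 1.23  0.85 -0.97  2.13  1.83  0.26  0.57]
```

View pics/pre.png

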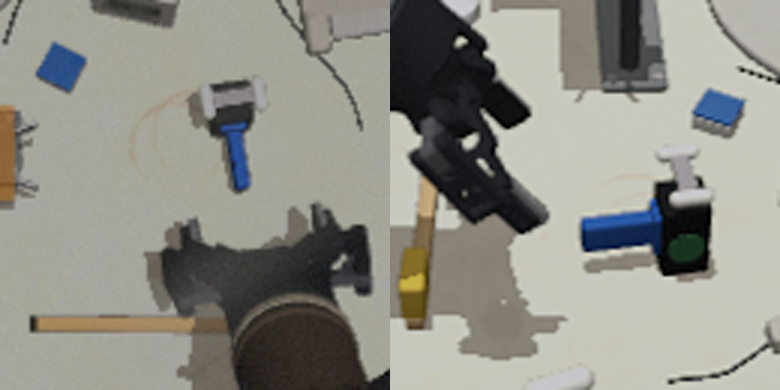

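```bash
python3 - <<'E'
from h import *
psi=0.14;g=np.array([574,-233.2,32]);Rg=tool(psi,L)
env.move_linear(tcp(g,Rg),Rg,speed=120)
env.grip(0,60); s=env.sense(); print(s["clock"],s["grip_width"],s["ft_force"].round(1))
env.move_linear(tcp(g+[0,0,95],Rg),speed=120); s=env.sense(); print(s["clock"],s["grip_width"],s["ft_force"].round(1),np.round(s["joint_pos"],2))
Rt=tool(ry,L)
env.move_ptp(tcp(rail([-55,-75,116]),Rt),Rt)
s=env.sense(); print(s["clock"],s["grip_width"],np.round(s["joint_pos"],2))
for k in (-60,-30,0,40): print(k,np.round(env.inverse_kinematics(tcp(rail([-55,k,113.5]),Rt),Rt),2))
tile("pics/m.png",crop(env.capture("top"),(270,180,370,260),4),crop(env.capture("side"),(290,170,385,310),4))
E
```

```text
6.9667 10.734668375533275 [-2.2 -1.9  3.9]
7.9417 10.992972966426363 [-0.4 -0.5 -2. ] [ 1.36  0.72 -1.15  2.09  1.14  0.32  1.17]
8.825 10.839771280523207 [ 1.29  0.61 -1.21  2.34  1.79  0.37  0.25]
-60 [ 1.27  0.63 -1.24  2.35  1.82  0.41  0.19]
-30 [ 1.21  0.64 -1.28  2.38  1.85  0.48  0.1 ]
0 [ 1.15  0.65 -1.31  2.4   1.86  0.55  0.02]
40 [ 1.05  0.66 -1.34  2.41  1.86  0.64 -0.08]
```

View pics/m.png

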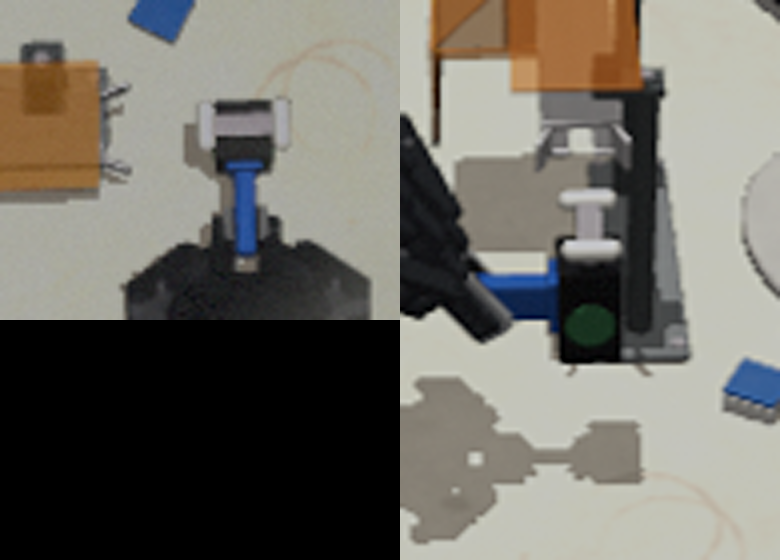

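```bash
python3 - <<'E'
from h import *
t=env.capture("top");s=env.capture("side")
print(cross(t,(330.6,210.6),s,(336.9,225.6)),"expect",rail([0,-75,159]))
Rt=tool(ry,L); f0=env.sense()["ft_force"]
env.move_linear(tcp(rail([-55.7,-60,113.5]),Rt),Rt,speed=80)
for y in range(-50,41,6):
    env.move_linear(tcp(rail([-55.7,y,113.5]),Rt),Rt,speed=50)
    s=env.sense(); d=s["ft_force"]-f0; print(y,round(s["clock"],1),d.round(1),round(s["grip_width"],1))
    if np.linalg.norm(d)>15: print("STOP"); break
tile("pics/in.png",crop(env.capture("top"),(230,180,350,260),3),crop(env.capture("side"),(280,130,385,280),4))
E
```

```text
(array([ 570.77401995, -142.08060063,  157.81072241]), np.float64(0.812507891160896)) expect [ 569.64931415 -140.94585652  159.        ]
-50 9.7 [ 0.2 -0.6 -1.2] 11.0
-44 10.0 [-0.1 -0.7 -1.4] 10.9
-38 10.2 [ 0.2 -0.3 -2. ] 10.9
-32 10.5 [-0.1 -0.3 -1.6] 11.0
-26 10.8 [-0.2 -0.1 -0.7] 11.4
-20 11.1 [ 0.5 -1.3 -1.3] 10.7
-14 11.3 [-0.6 -0.1 -1. ] 11.3
-8 11.6 [-0.4  0.5 -0.7] 11.2
-2 11.8 [-0.8 -0.6  0.1] 10.8
4 12.1 [ 0.2 -0.5 -0.9] 11.1
10 12.4 [-0.1 -1.1 -1.1] 11.1
16 12.7 [-1.  -0.6 -1. ] 11.0
22 12.9 [-0.5 -0.4 -0.8] 11.0
28 13.2 [-0.1 -0.2 -0.7] 11.1
34 13.4 [ 0.5 -1.  -1.1] 11.1
40 13.7 [-0.1  0.1 -0.4] 11.0
```

View pics/in.png

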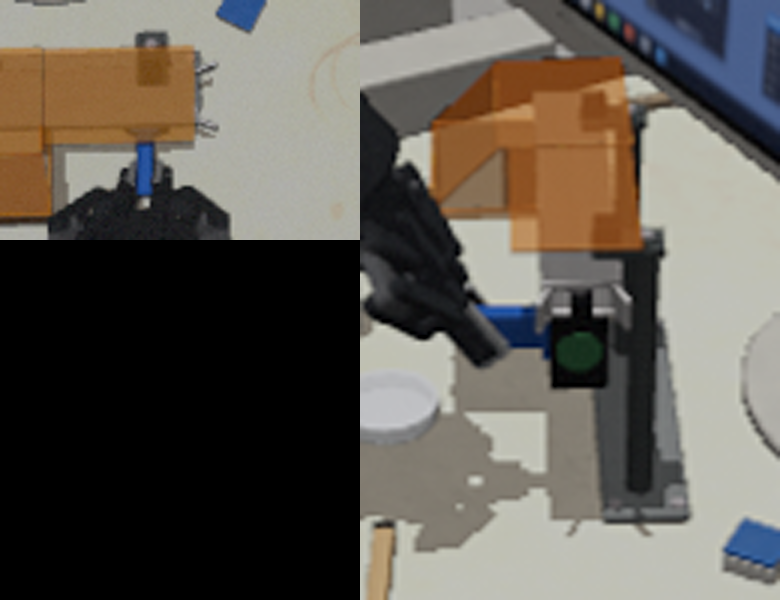

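```bash
cat >> h.py <<'E'
hs=np.pi/2+0.012; S0=np.array([460.4,-270.5,28.])
hr=np.pi/2+ry
E
python3 - <<'E'
from h import *
Rt=tool(ry,L)
env.grip(32); env.hold(0.4); s=env.sense(); print(s["clock"],s["grip_width"],s["ft_force"].round(1))
p=rail([-55.7,40,113.5])
env.move_linear(tcp(p,Rt,215),Rt,speed=100)
env.move_linear(tcp(p+[0,-60,60],Rt,215),Rt,speed=200)
t=env.capture("top");sd=env.capture("side")
tile("pics/rel.png",crop(t,(230,180,350,260),3),crop(sd,(280,130,385,280),4))
print(env.sense()["clock"],np.round(env.sense()["joint_pos"],2))
for lean in (0,.15,.25):
  for sg in (1,-1):
    for n,p,h,a in (("pre",S0,hs,235),("g",S0,hs,155),("up",S0+[0,0,130],hs,155),("start",rail([0,-195,147]),hr,155),("end",rail([0,-58,147]),hr,155)):
        R=tool(h,lean,sg); q=env.inverse_kinematics(tcp(p,R,a),R); print(lean,sg,n,None if q is None else np.round(q,2))
E
```

```text
14.55 31.862581997378467 [-0.4 -0.9  0.5]Traceback (most recent call last):
  File "<stdin>", line 6, in <module>
station.MotionError: the arm cannot follow that straight line within its joint ranges
```

```bash
python3 - <<'E'
from h import *
s=env.sense(); print(s["eef_pos"].round(0))
env.move_ptp([410,-200,330],tool(0.1,0.25))
t=env.capture("top");sd=env.capture("side")
tile("pics/rel.png",crop(t,(230,180,350,260),3),crop(sd,(280,130,385,280),4))
print(env.sense()["clock"],np.round(env.sense()["joint_pos"],2))
for lean in (0,.15,.25):
  for sg in (1,-1):
    for n,p,h,a in (("pre",S0,hs,235),("g",S0,hs,155),("up",S0+[0,0,130],hs,155),("start",rail([0,-195,147]),hr,155),("end",rail([0,-58,147]),hr,155)):
        R=tool(h,lean,sg); q=env.inverse_kinematics(tcp(p,R,a),R); print(lean,sg,n,None if q is None else np.round(q,2))
E
```

```text
[386. -33. 290.]
16.5833 [ 1.52  0.58 -1.45  2.1   0.73  0.82  1.37]
0 1 pre [ 1.36  0.98 -1.45  1.9   1.03  1.29  2.73]
0 1 g [ 1.32  1.08 -1.35  1.94  1.17  1.21  2.66]
0 1 up [ 1.38  0.88 -1.46  1.86  0.91  1.3   2.8 ]
0 1 start [ 1.15  1.02 -1.43  1.63  1.02  1.42  2.78]
0 1 end [ 0.99  0.96 -1.44  1.75  0.98  1.36  2.52]
0 -1 pre [ 1.03  0.55 -0.77  1.92  0.5   0.87  0.01]
0 -1 g [ 0.94  0.66 -0.66  1.97  0.6   0.72 -0.08]
0 -1 up [ 1.08  0.5  -0.84  1.88  0.45  0.97  0.05]
0 -1 start [ 0.85  0.64 -0.74  1.65  0.48  1.05  0.  ]
0 -1 end [ 0.69  0.57 -0.77  1.77  0.47  0.99 -0.23]
0.15 1 pre [-0.25  0.88  1.25  1.93 -0.98  1.25 -1.72]
0.15 1 g [ 1.38  1.17 -1.4   1.88  1.08  1.24  2.78]
0.15 1 up [-0.3   0.75  1.25  1.91 -0.85  1.26 -1.83]
0.15 1 start [-0.29  0.93  1.25  1.68 -0.98  1.39 -1.92]
0.15 1 end [ 1.06  0.99 -1.45  1.72  0.88  1.31  2.64]
0.15 -1 pre [ 1.13  0.63 -0.82  1.84  0.38  0.94  0.18]
0.15 -1 g [ 1.06  0.72 -0.74  1.9   0.47  0.79  0.11]
0.15 -1 up [ 1.16  0.56 -0.88  1.81  0.33  1.03  0.19]
0.15 -1 start [ 0.92  0.69 -0.77  1.59  0.36  1.1   0.13]
0.15 -1 end [ 0.79  0.61 -0.82  1.74  0.34  1.   -0.08]
0.25 1 pre [-0.17  0.93  1.25  1.87 -1.02  1.39 -1.66]
0.25 1 g [ 0.    0.8   0.82  1.93 -0.9   1.04 -1.79]
0.25 1 up [-0.22  0.8   1.25  1.86 -0.9   1.39 -1.77]
0.25 1 start [-0.15  0.83  1.04  1.63 -0.88  1.37 -1.99]
0.25 1 end [ 1.09  1.02 -1.45  1.7   0.8   1.29  2.71]
0.25 -1 pre [ 1.17  0.68 -0.82  1.78  0.3   1.    0.28]
0.25 -1 g [ 1.11  0.77 -0.76  1.85  0.38  0.85  0.22]
0.25 -1 up [ 1.2   0.61 -0.88  1.77  0.26  1.07  0.27]
0.25 -1 start [ 0.96  0.73 -0.78  1.55  0.27  1.14  0.21]
0.25 -1 end [ 0.85  0.65 -0.84  1.71  0.26  1.02  0.  ]
```

View pics/rel.png

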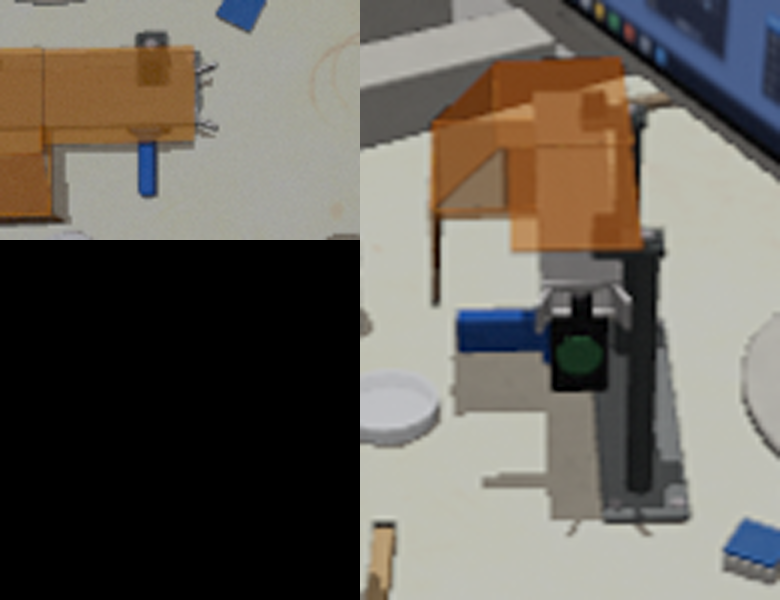

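```bash
python3 - <<'E'
from h import *
R=tool(hs,.25,-1)
env.grip(60); env.move_ptp(tcp(S0,R,235),R)
env.move_linear(tcp(S0,R),R,speed=100)
f=env.sense()["ft_force"]
env.grip(0,100); s=env.sense(); print(s["clock"],s["grip_width"],s["ft_force"].round(1),f.round(1))
env.move_linear(tcp(S0+[0,0,125],R),R,speed=120)
R=tool(hr,.25,-1)
env.move_ptp(tcp(rail([0,-205,147]),R),R)
s=env.sense(); print(s["clock"],s["grip_width"],s["ft_force"].round(1),s["joint_pos"].round(2))
tile("pics/st.png",crop(env.capture("top"),(270,180,400,260),3),crop(env.capture("side"),(260,170,385,310),3))
E
```

```text
19.4083 14.711280868157317 [-1.2 -0.3  6.4] [ 0.3 -0.3  0.4]
21.1333 14.866544378235776 [-0.6 -0.4 -1.1] [ 0.98  0.75 -0.81  1.53  0.31  1.16  0.2 ]
```

View pics/st.png

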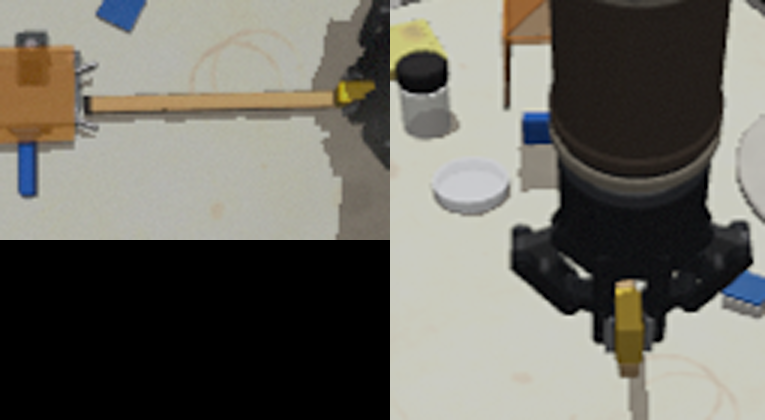

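```bash
cat > push.py <<'E'
from h import *
R=tool(hr,.25,-1); yd=Rr[:,1]
def go(y,v): env.move_linear(tcp(rail([0,y,147]),R),R,speed=v)
t=env.capture("top"); print("tip",onz(t,(298.4,214.5),131),"expect",rail([0,-5,131]))
def F(n=5):
    a=[]
    for _ in range(n): env.hold(0.02); a.append(env.sense()["ft_force"])
    return np.mean(a,0)
f0=F(8)
for y in (-185,-170,-150,-130,-110,-95):
    go(y,45); d=F(2)-f0; print(y,round(env.sense()["clock"],1),d.round(1))
    if np.linalg.norm(d)>10: raise SystemExit("STOP")
y=-95.; step=1.; log=[]
while y<-50:
    y+=step; go(y,25); d=F(3)-f0; p=-d@yd; log.append((y,round(p,1)))
    if p>2.2: step=.5
    if p>14 or np.linalg.norm(d)>25: break
print(log,d.round(1),env.sense()["clock"],env.sense()["eef_pos"].round(1))
E
python3 push.py; python3 - <<'E'
from h import *
tile("pics/pu.png",crop(env.capture("top"),(180,180,380,260),3),crop(env.capture("side"),(300,130,365,230),3))
E
```

```text
tip [565.79431661 -72.2235042  131.        ] expect [566.98995428 -70.99639043 131.        ]
-185 22.0 [ 0.  -0.5 -0.9]
-170 22.6 [ 0.2 -0.1 -0.4]
-150 23.2 [-0.3 -0.3  0.2]
-130 23.8 [ 0.5 -0.1  0.1]
-110 24.4 [ 0.  -0.9 -0.8]
-95 24.9 [ 0.1 -0.4 -0.6]
[(-94.0, np.float64(0.7)), (-93.0, np.float64(0.7)), (-92.0, np.float64(0.6)), (-91.0, np.float64(0.6)), (-90.0, np.float64(0.4)), (-89.0, np.float64(-0.1)), (-88.0, np.float64(0.6)), (-87.0, np.float64(0.3)), (-86.0, np.float64(0.3)), (-85.0, np.float64(0.3)), (-84.0, np.float64(0.8)), (-83.0, np.float64(0.7)), (-82.0, np.float64(1.0)), (-81.0, np.float64(0.7)), (-80.0, np.float64(0.7)), (-79.0, np.float64(0.3)), (-78.0, np.float64(0.2)), (-77.0, np.float64(1.2)), (-76.0, np.float64(2.4)), (-75.5, np.float64(3.0)), (-75.0, np.float64(2.6)), (-74.5, np.float64(4.6)), (-74.0, np.float64(5.6)), (-73.5, np.float64(6.2)), (-73.0, np.float64(6.6)), (-72.5, np.float64(6.4)), (-72.0, np.float64(6.1)), (-71.5, np.float64(5.4)), (-71.0, np.float64(5.9)), (-70.5, np.float64(6.3)), (-70.0, np.float64(6.1)), (-69.5, np.float64(6.2)), (-69.0, np.float64(6.2)), (-68.5, np.float64(6.2)), (-68.0, np.float64(5.9)), (-67.5, np.float64(7.2)), (-67.0, np.float64(8.6)), (-66.5, np.float64(9.6)), (-66.0, np.float64(10.5)), (-65.5, np.float64(11.4)), (-65.0, np.float64(12.3)), (-64.5, np.float64(13.7)), (-64.0, np.float64(14.9))] [  0.2 -14.9   3.2] 37.85 [ 570.7 -171.8  297.3]
```

View pics/pu.png

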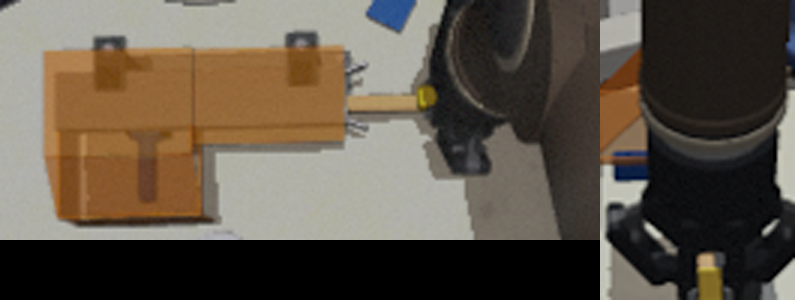

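```bash
python3 - <<'E'
from h import *
R=tool(hr,.25,-1)
env.move_linear(tcp(rail([0,-80,147]),R),R,speed=40)
env.move_linear(tcp(rail([0,-225,147]),R),R,speed=130)
R=tool(hs,.25,-1); B=S0+[0,-5,0]
env.move_ptp(tcp(B+[0,0,100],R),R)
env.move_linear(tcp(B+[0,0,12],R),R,speed=80)
def F(n=4):
    a=[]
    for _ in range(n): env.hold(0.02); a.append(env.sense()["ft_force"])
    return np.mean(a,0)
f0=F(8); z=12
while z>-3:
    z-=1; env.move_linear(tcp(B+[0,0,z],R),R,speed=25); d=F()-f0; print(z,d.round(1))
    if d[2]>2.: break
env.grip(40); env.hold(.3)
print(env.sense()["clock"],env.sense()["grip_width"])
env.move_linear(tcp(B+[0,0,z],R,245),R,speed=120)
env.move_ptp([380,-330,330],R)
print(env.sense()["clock"])
t=env.capture("top");s=env.capture("side")
tile("pics/end.png",crop(t,(180,170,400,310),2),crop(s,(240,130,400,350),2))
E
```

```text
11 [ 0.3  0.2 -0.3]
10 [ 0.  -0.3 -0.1]
9 [ 0.3  0.2 -0.3]
8 [ 0.1 -0.1 -0.3]
7 [ 0.4 -0.5 -0.1]
6 [-0.1 -0.1 -0. ]
5 [-0.5 -0.  -0.1]
4 [ 0.3 -0.1 -0. ]
3 [-0.1  0.5 -0.3]
2 [-0.  -0.2 -0.4]
1 [ 0.7 -0.2 -0.4]
0 [-1.8 -0.4  6.3]
46.1583 39.88836578949381
47.5583
```

View pics/end.png

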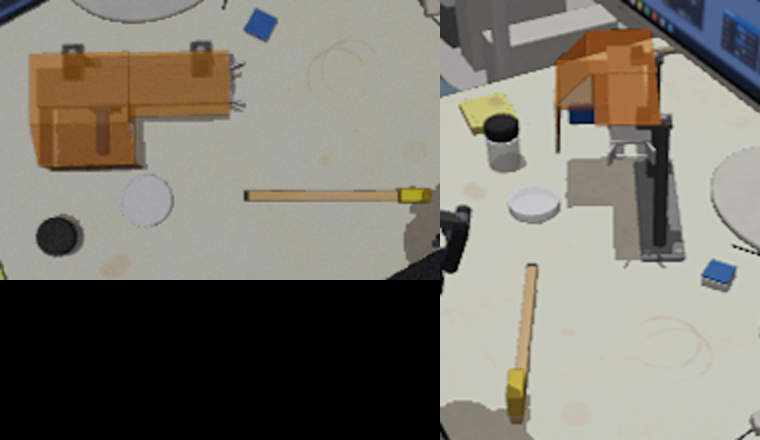

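The picture (11th viewed) shows the stick lying flat, its handle at about (386, 267) in the top view. The three bystanders are where they were. The tab is under the guard near column 231. It was near column 229 while I was pushing, so I'll check that numerically before handing in.

```bash
python3 - <<'E'
from h import *
t=env.capture("top"); g=t["color"].astype(int)
now=g[224:246,205:250,0].mean(0)
pu=cv2.imread("pics/pu.png")[:240,:600,::-1]; pu=cv2.resize(pu,(200,80),interpolation=cv2.INTER_AREA).astype(int)
old=pu[224-180:246-180,25:70,0].mean(0)
for n,a in (("push",old),("now",now)):
    w=np.clip(np.median(a)-12-a,0,None); w[:10]=0; w[-8:]=0; u=205+(w*np.arange(45)).sum()/w.sum()
    p=onz(t,(u,235),124); print(n,round(u,2),"rail y",(Rr.T@(p-M))[1].round(1)); print(a.round(0).astype(int).tolist())
for n,r,lo,hi,z in (("case",(190,270,225,305),(0,0,0),(180,255,60),66),("handle",(372,255,400,280),(20,120,60),(32,255,255),40)):
    ce,*_=mask(t,r,lo,hi); print(n,ce,onz(t,ce,z).round(1))
s=env.sense(); print(s["clock"],s["ft_force"].round(1))
E
```

```text
push 228.73 rail y 146.6
[130, 144, 162, 156, 144, 143, 143, 143, 143, 143, 142, 142, 142, 142, 142, 142, 142, 141, 139, 139, 132, 114, 109, 109, 109, 107, 110, 124, 137, 138, 139, 140, 142, 143, 144, 143, 142, 143, 141, 127, 125, 133, 112, 121, 122]
now 231.08 rail y 141.5
[122, 135, 153, 147, 135, 134, 134, 134, 134, 134, 135, 134, 134, 134, 134, 134, 135, 135, 134, 134, 133, 131, 126, 106, 102, 102, 102, 101, 99, 105, 126, 129, 131, 131, 130, 131, 134, 134, 134, 118, 117, 127, 102, 115, 115]
case [208.30944625 287.77198697] [405.1 131.1  66. ]
handle [386.78571429 267.05357143] [ 460.4 -274.3   40. ]
47.7083 [-0.8 -0.   0.4]
```

The tab has moved back about 5 mm since the push. Clearance in the channel lets the block tip forward under load and hang upright again once the stick leaves. That doesn't affect the buffer, which stays where it's pushed. The force trace was clear: about 6 N over 6 mm of travel, then a steady rise to 15 N. A second push would cost about 20 s of the 24 s left, so I'm handing in now.

```bash
python3 -c "
from station import env
env.hand_in(); print(env.sense()['clock'])"
```

```text
the job is handed in; nothing more can be done
the job is handed in; nothing more can be done
```

I did the whole job and handed it in with about 48 s on the clock, out of 72 s. No verdict is reported.

**What I did**
- I took the smaller hanger by its blue tab with the gripper leaned back 35°. I fed it about 40 mm into the rail, with no more than about 2 N on the wrist, and let go; the picture showed it hanging.
- I pushed it with the stick under the guard. The force stayed at about 6 N over 6 mm of travel, then rose steadily to 15 N, where I stopped. I read that as the buffer being fully in.
- I drew the stick out, lowered it until it touched the desk and released it there.

**Last checks**
- **Stick:** it lies flat, with its handle at about (460, -274) mm.
- **Bystanders:** the lens case measures exactly where it started. The culture dish and coverslip box I judged only by eye; they look unmoved.
- **Robot:** clear of everything.

**What disagreed or stayed unproven**
- **Tab position:** it measured about 147 mm into the rail during the push but about 142 mm afterwards. I put this down to the hanger tilting under load and hanging straight again, perhaps rolling back slightly. It is still well past 125 mm and within the expected 135–155 mm.
- **Buffer:** I could not see the pad, so I know it is home only from the force trace. I did not push again because of the time left.

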